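# Fold the grinding slab's cover leaf over its spine

## Robot

A 6-joint arm with a two-finger parallel gripper is mounted at the origin on the work surface. World frame = base frame: x ahead of the robot, y to its left, z up, the work surface at z = 0. Lengths are in m, angles in rad, forces in N, time in s.
With the tool pointing down it reaches from about 0.4 to 0.825 m from the base axis. Payload 7 kg.
Tool frame: the origin (TCP) lies midway between the tips of the shut fingers; the grasp point (between the pads) lies 19 mm behind it; z points along the fingers, y is the line along which they close (so a half turn about z gives the same grasp; the last joint's range is limited). The gripper opens to 88 mm and grips with 3 to 60 N. Pads are 19 mm wide; open, the fingers measure 130 mm over their backs; the gripper's body (78 mm by 193 mm) begins 47 mm behind the grasp point.
Start: joints at [-0.959, 0.359, 0.012, 0, -1.224, -0.288], TCP at [0.215, -0.64, 0.227] pointing down, gripper open.
Joint ranges: [-3.07, 3.07], [-1.43, 2.12], [-1.02, 1.25], [-3.03, 1.67], [-3.05, -0], [-3.03, 3.03]. Speed limits (rad/s): [2.39, 2.39, 3.01, 3.14, 3.14, 3.14].

## Interface

Orientations are given as [roll, pitch, yaw] about the fixed x, y, z axes, in that order (R = Rz(yaw) Ry(pitch) Rx(roll)).
In Python, from station import telemetry, eyes, ticket, recognise, trace gives the robot as it stands. The module is installed in compiled form; this text tells all that it offers.
- The arm moves only by the tool servo_tool, never from a script. Its argument "series" is a list that holds one entry, the list of rows, each a list of 4 numbers: the shift along the tool's x, y, z in mm, then the turn about the tool's z in rad. In form: [[[x, y, z, roll], ...]]. A call has exactly 10 rows; each row shifts and turns the commanded pose from where the row before left it, along the tool's axes as they then stand; what a row does not reach is not made up. A row lasts 1/12 s, in which the tool goes at most 41.7 mm and 7.16 degrees, less where a joint would pass 70% of its speed; a pose out of reach is approached as far as the arm can. A call is refused whole if a number of a shift passes 41.7 or a number of a turn 0.125, either way. A call with a gripper value outside its range is refused whole. "claw" is the gripper's target within -1 to 1 (shut at 1, half-way at 0, fully open at -1), set as the call begins (left out, the last holds). The fingers move at their own pace and stop on an object; "grip_force" is the grip in N (left out, the last holds). Time passes only in rows, so rows that do not move let the fingers close, or fill a call up. It gives the time, the measured TCP pose, the force, the opening and the grip force at its end, in the units of the state.
- telemetry.get_state(): the state, without advancing time (a new reading comes with each control period).
- eyes.grab_frame(name): name is "side" or "top"; returns the picture (420x560x3 uint8, red, green, blue); there is no depth.
- eyes.calibration(name): a dict with "mtx" (3x3 intrinsics, pixels), "rvec" (rotation vector, rad) and "tvec" (3), from world to camera coordinates, as OpenCV has them. Camera axes: x right, y down, z forward; pixel columns grow to the right and rows downward; lengths in m; the calibration is good to about 2 mm. A picture is of the moment at which its call begins. calibration takes no time and is no camera call.
- ticket.job_done(): hands the job in; it is judged then, once.
Trained networks look in the newest picture that a camera, given by its name, has taken for a name from the list of things; names that differ only in an ending like _2 or _b are one class to them, and where a whole thing is asked for, a point or a joint stands for the part that bears it (a point fixed in the world has none). Each returns a list of dicts, best first, with "conf" (0 to 1); they miss things now and then, are a little off and sometimes report something else, mostly with a low value. They report only what shows in the picture. A call takes as long as a camera call. They do not tell look-alikes from the thing itself.
- recognise(camera, name): "position" ([x, y, z] in m, in world coordinates, good to about 4 mm: the middle of the surface that is visible of it).
- trace(camera, name): "mask" (420x560 bool, what is visible of it).
The state is a dict: "t": time; "q": joint angles; "qd": joint speeds; "joint_efforts": joint torques, N m; "eef_pos": TCP position; "ee_rot": TCP orientation; "force": force on the tool from outside, world axes, zero at the start; "moment": the same for the moment, N m; "width": finger opening in m; "gripper_force": force on a finger pad.
Only numpy, scipy, OpenCV 4.12 (cv2) and the standard library are available. Lean on these libraries where they do the work, as an engineer would, in place of code of your own. Each camera call takes 0.05 s, during which the arm holds its last target. There are 200 camera calls.

## Task

First push the green dish across the counter, without lifting or tipping it, until it is completely out of the space beside the grinding slab where the cover leaf will land. Then push the slab's wooden cover leaf up by its overhanging lip with the fingertips, fold it right over its spine without slamming it, and press it down until it lies level on the other side, not touching the dish. Leave everything else on the counter where it is, and finish clear of everything.

Things in the scene. Friction and masses are not known exactly. Their poses are not given: they have to be found in the camera images.
- station: Grey stone grinding slab in a dark timber frame, fixed. Origin on the counter below the middle of the spine (hinge line); x along the spine, y level towards the landing side, z up. Frame: x -110..110 mm, y -130..0, 50 mm high; two lugs (18 mm wide at x = +-88) reach y = 30, 32 to 50 mm up. Counter bare on the landing side but for the dish, and under the lip and 70 mm beyond.
- spine (a point): Middle of the hinge axis, 56 mm above the counter straight above the station's origin, same axes as the station.
- leaf (a joint): Wooden cover leaf, 200 mm along the spine, 12 mm thick, 10 to 170 mm from the hinge axis (at mid-thickness), 0.25 kg. 0 rad = level on the frame (-y side), underside 50 mm up, free edge a 40 mm lip past the frame; pi = level on the +y side, underside 50 mm up, on the hinge stop. Starts 0 to 0.2. Stiff hinge (0.3 N m): stays where left; about 4 N at the lip turns it.
- leaf_edge (a point): Middle of the leaf's free edge at mid-thickness, 170 mm from the hinge axis; moves with the leaf. Axes as the station's when the leaf angle is 0.
- dish: Green ceramic dish, round, open, upright, 0.25 to 0.5 kg; diameter 74 mm at the foot, 84 at 25 mm up, 92 at the rim; 64 mm high, so it blocks the leaf if left. Origin at the centre of its underside. Starts on the landing side, 115 to 135 mm from the spine line; it slides on the counter.
- ladle: Steel ladle lying beyond the slab's far end, bowl 76 mm across, about 280 mm long. Origin at the centre of the bowl's underside. Leave alone.
- spatula: Wooden spatula lying flat on the counter on the lip side, 270 mm long, lying along its own x. Origin at the underside. Leave alone.
- jar: Small amber glass jar with a steel lid, 52 mm diameter, 85 mm high, beyond the far end of the landing space. Origin at the centre of its underside. Leave alone.
- muller: Bell-shaped grey grinding stone, 62 mm diameter, 78 mm high, at the left of the counter, nearer the robot than the mug. Origin at the centre of its underside. Leave alone.
- mug: White mug, 76 mm diameter, 85 mm high, at the left of the counter. Origin at the centre of its underside. Leave alone.
- flipbox: Grey plastic box with its flip-top lid shut, 154 x 204 x 93 mm, at the right of the counter. Origin at the centre of its underside. Leave alone.
There are look-alikes about, which are no part of the job. Leave any orange or red look-alike of the dish alone.

How it is judged:
By the outcome, as a careful person would: the job done as asked, in the order asked, and still so for the second after the job is handed in, with the robot touching nothing.
It also fails if it takes over 66 s, if anything falls off the work surface, if the arm or the gripper's body presses on something with over 40 N, if the wrist force passes 120 N, or if a joint passes its speed limit or range.

## Working session

There is one attempt and no reset: what is moved stays moved. The work goes in short steps, Python scripts to look and compute and a tool call to move; the robot and the scene stay as the last step left them, time stands still between calls to the robot, and variables do not carry over. Pictures are saved under pics/ and viewed, at most 10 in all, crops included, and the job is handed in when it is done.

Besides the shell and the picture viewer there is one more tool, called after ">>>" as name([rows], argument=value, ...), one row to a line, values as JSON. servo_tool: Moves the arm, as the interface text tells. Its arguments: {"type":"object","properties":{"series":{"type":"array"},"claw":{"type":"number"},"grip_force":{"type":"number"}},"required":["series"]}

```bash
mkdir -p pics; cat > h.py <<'E'
import numpy as np, cv2
from station import telemetry, eyes, ticket, recognise, trace
def cal(n):
    c=eyes.calibration(n); K=np.array(c['mtx'],float); R=cv2.Rodrigues(np.array(c['rvec'],float))[0]; t=np.array(c['tvec'],float).ravel(); return K,R,t
def ray(n,uv,z):
    K,R,t=cal(n); d=R.T@np.linalg.inv(K)@np.array([uv[0],uv[1],1.]); C=-R.T@t; return C+d*(z-C[2])/d[2]
def proj(n,P):
    K,R,t=cal(n); p=K@(R@np.asarray(P)+t); return p[:2]/p[2]
def snap(n,f):
    im=eyes.grab_frame(n); cv2.imwrite('pics/'+f,im[:,:,::-1]); return im
E
python3 - <<'E'
from h import *
np.set_printoptions(precision=4,suppress=True)
a=snap('top','t0.png');b=snap('side','s0.png')
for c in('top','side'):
    K,R,t=cal(c);print(c,K[0,0],-R.T@t,R[2])
    for n in('dish','leaf','station','jar','ladle','spatula','muller','mug','flipbox'):
        print(n,[(np.round(d['position'],3),round(d['conf'],2)) for d in recognise(c,n)][:4])
print(telemetry.get_state())
cv2.imwrite('pics/both.png',cv2.resize(np.vstack([a,b]),None,fx=.71,fy=.71)[:,:,::-1])
E
```

```text
top 424.39562012999716 [ 0.5037 -0.0609  1.2532] [ 0.0643  0.0147 -0.9978]
dish [(array([0.557, 0.107, 0.01 ]), 0.97), (array([0.392, 0.148, 0.009]), 0.6), (array([0.693, 0.229, 0.02 ]), 0.6)]
leaf [(array([ 0.562, -0.124,  0.064]), 0.62)]
station [(array([ 0.562, -0.118,  0.066]), 0.59)]
jar [(array([0.736, 0.029, 0.084]), 0.82), (array([ 0.563, -0.129,  0.065]), 0.31)]
ladle [(array([ 0.779, -0.098,  0.011]), 0.8), (array([0.404, 0.396, 0.036]), 0.48)]
spatula [(array([ 0.586, -0.34 ,  0.007]), 0.6)]
muller [(array([0.404, 0.398, 0.037]), 0.78)]
mug [(array([0.61 , 0.468, 0.05 ]), 0.9), (array([0.556, 0.106, 0.009]), 0.19)]
flipbox [(array([ 0.508, -0.555,  0.091]), 0.71), (array([ 0.561, -0.116,  0.07 ]), 0.32)]
side 513.7505364047912 [-0.2988  0.9178  0.9736] [ 0.5511 -0.6197 -0.5588]
dish [(array([0.557, 0.104, 0.041]), 0.88), (array([0.391, 0.136, 0.043]), 0.85), (array([0.69 , 0.219, 0.04 ]), 0.67)]
leaf [(array([ 0.55 , -0.116,  0.064]), 0.89)]
station [(array([ 0.543, -0.088,  0.063]), 0.79)]
jar [(array([0.725, 0.04 , 0.061]), 0.94), (array([ 0.782, -0.098,  0.022]), 0.3)]
ladle [(array([ 0.784, -0.098,  0.019]), 0.59)]
spatula [(array([ 0.576, -0.331,  0.006]), 0.78)]
muller [(array([0.376, 0.425, 0.038]), 0.73), (array([ 0.529, -0.466,  0.075]), 0.73)]
mug []
flipbox [(array([ 0.528, -0.465,  0.076]), 0.69), (array([0.724, 0.038, 0.058]), 0.61)]
{'t': 1.0, 'q': array([-0.9589,  0.3586,  0.0119, -0.    , -1.2241, -0.2882]), 'qd': array([ 0.0002,  0.0011,  0.0002,  0.0007,  0.0005, -0.0002]), 'joint_efforts': array([ -0.0003, -58.2392,  29.3304,   7.0024,   0.0126,  -0.    ]), 'eef_pos': array([ 0.2147, -0.6399,  0.2266]), 'ee_rot': array([-3.1416,  0.    , -2.8179]), 'force': array([-0.6051,  0.4405,  0.4168]), 'moment': array([-0.006 ,  0.0389,  0.0044]), 'gripper_force': 0.0, 'width': 0.08742119338928415}
```

View pics/t0.png

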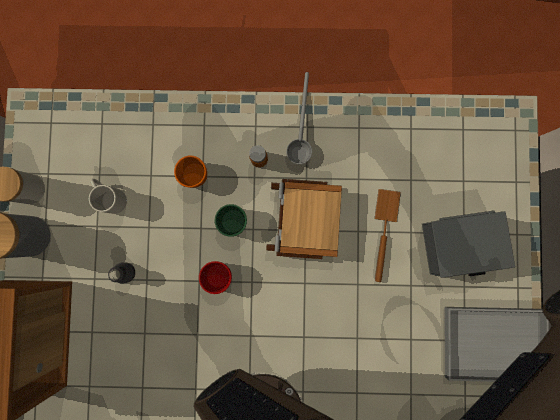

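View pics/s0.png

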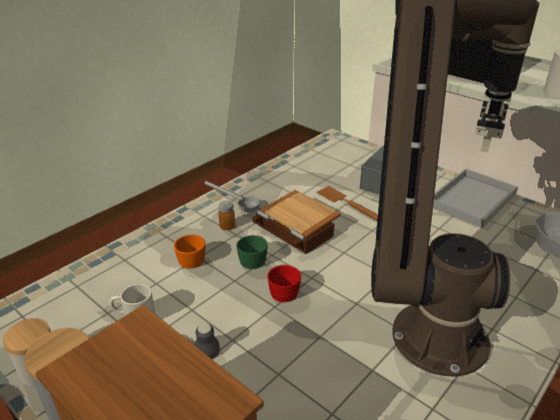

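The top view shows the green dish at (231,220), with the red dish at (216,277) and the orange one at (191,172). The leaf spans about (280–341, 188–254) with its spine on the left side. In the side view the green dish is at (252,253) and the leaf is around (298,212). Next I'll fit the leaf pose.

```bash
python3 - <<'E'
from h import *
from scipy.optimize import least_squares
np.set_printoptions(precision=4,suppress=True)
def quad(m):
    m=(m*255).astype(np.uint8); c=max(cv2.findContours(m,0,2)[0],key=cv2.contourArea)
    h=cv2.convexHull(c); 
    return cv2.approxPolyDP(h,0.04*cv2.arcLength(h,True),True)[:,0], m
ims={c:eyes.grab_frame(c) for c in('top','side')}
M={}
for c in('top','side'):
    m=trace(c,'leaf')[0]; q,M[c]=quad(m['mask']); print(c,m['conf'],q.tolist())
# silhouette fit: leaf box hull vs mask
def corners(p):
    x0,y0,yaw,th=p; out=[]
    for X in(-.1,.1):
        for r in(.01,.17):
            for n in(-.006,.006):
                y=-r*np.cos(th)+n*np.sin(th); z=.056+r*np.sin(th)+n*np.cos(th)
                out.append([x0+X*np.cos(yaw)-y*np.sin(yaw),y0+X*np.sin(yaw)+y*np.cos(yaw),z])
    return out
def iou(p):
    s=0
    for c in M:
        pts=np.array([proj(c,P) for P in corners(p)])
        k=np.zeros((1680,2240),np.uint8); cv2.fillConvexPoly(k,cv2.convexHull((pts*4+1.5).astype(np.float32)).astype(np.int32),255)
        m=cv2.resize(M[c],None,fx=4,fy=4,interpolation=0)
        s+=(k&m>0).sum()/((k|m)>0).sum()
    return s
from scipy.optimize import minimize
best=None
for yaw in(-.05,.05):
  for th in(0.05,.15):
    r=minimize(lambda p:-iou(p),[.56,-.03,yaw,th],method='Nelder-Mead',options=dict(initial_simplex=np.array([.56,-.03,yaw,th])+np.vstack([np.zeros(4),np.diag([.01,.01,.05,.06])]),maxiter=150))
    print(r.x,r.fun)
    if best is None or r.fun<best.fun: best=r
x0,y0,yaw,th=best.x
# dish: trace rim
for i,d in enumerate(trace('top','dish')):
    ys,xs=np.nonzero(d['mask']); col=ims['top'][d['mask']].mean(0)
    print('dish',d['conf'],col,xs.mean(),ys.mean(),xs.min(),xs.max(),ys.min(),ys.max(),ray('top',(xs.mean(),ys.mean()),.05))
for i,d in enumerate(trace('side','dish')):
    ys,xs=np.nonzero(d['mask']); col=ims['side'][d['mask']].mean(0)
    print('side',d['conf'],col,ray('side',(xs.mean(),ys.mean()),.04))
v=ims['top'][150:290,170:370].copy(); v=cv2.resize(v,None,fx=4,fy=4)
for P in corners(best.x):
    u=proj('top',P); cv2.circle(v,(int((u[0]-170)*4+2),int((u[1]-150)*4+2)),4,(255,0,255),1)
cv2.imwrite('pics/fit.png',v[:,:,::-1])
E
```

```text
top 0.58 [[287, 182], [341, 187], [335, 256], [281, 251]]
side 0.68 [[262, 208], [297, 191], [338, 215], [305, 237]]
[ 0.5694 -0.036  -0.0545  0.0249] -1.8889354768834679Traceback (most recent call last):
  File "<stdin>", line 33, in <module>
    res = _minimize_neldermead(fun, x0, args, callback, bounds=bounds,
                               **options)
    fxcc = func(xcc)
    fx = function(np.copy(x), *(wrapper_args + args))
  File "<stdin>", line 33, in <lambda>
  File "<stdin>", line 24, in iou
  File "h.py", line 8, in proj
    K,R,t=cal(n); p=K@(R@np.asarray(P)+t); return p[:2]/p[2]
          ~~~^^^
  File "h.py", line 4, in cal
    c=eyes.calibration(n); K=np.array(c['mtx'],float); R=cv2.Rodrigues(np.array(c['rvec'],float))[0]; t=np.array(c['tvec'],float).ravel(); return K,R,t
ValueError: time passes only in moves, steps and waits
```

```bash
sed -i 's/^def cal(n):/import functools\n@functools.lru_cache\ndef cal(n):/' h.py; python3 - <<'E'
from h import *
np.set_printoptions(precision=4,suppress=True)
ims={c:eyes.grab_frame(c) for c in('top','side')}
for d in trace('top','dish'):
    ys,xs=np.nonzero(d['mask']); print('top',d['conf'],ims['top'][d['mask']].mean(0),xs.min(),xs.max(),ys.min(),ys.max(),ray('top',((xs.min()+xs.max())/2,(ys.min()+ys.max())/2),.055))
for d in trace('side','dish'):
    ys,xs=np.nonzero(d['mask']); print('side',d['conf'],ims['side'][d['mask']].mean(0),ray('side',(xs.mean(),ys.mean()),.04))
x0,y0,yaw=.5694,-.036,-.0545
for th in(.025,.15):
  v=[]
  for c,(ax,ay) in(('top',(230,160)),('side',(220,170))):
    k=cv2.resize(ims[c][ay:ay+120,ax:ax+130],None,fx=3,fy=3,interpolation=cv2.INTER_CUBIC)
    for X in(-.1,.1):
      for r,n in((.01,.006),(.17,.006),(.17,-.006)):
        y=-r*np.cos(th)+n*np.sin(th); z=.056+r*np.sin(th)+n*np.cos(th)
        u=proj(c,[x0+X*np.cos(yaw)-y*np.sin(yaw),y0+X*np.sin(yaw)+y*np.cos(yaw),z])
        cv2.circle(k,(int((u[0]-ax)*3+1.5),int((u[1]-ay)*3+1.5)),3,(255,0,255),1)
    v.append(k)
  if th<.1: A=np.hstack(v)
cv2.imwrite('pics/fit.png',A[:,:,::-1])
E
```

```text
top 0.84 [77.1616  8.7551  7.2955] 200 231 262 292 [0.3961 0.1387 0.055 ]
top 0.77 [29.7875 46.3066 30.3856] 214 246 204 236 [0.5571 0.1024 0.055 ]
top 0.57 [95.6305 42.3461  5.718 ] 174 205 156 187 [0.6933 0.2222 0.055 ]
side 0.86 [40.7425 63.6199 41.8055] [0.5523 0.1017 0.04  ]
side 0.85 [117.7017  22.0424  18.0166] [0.3945 0.1401 0.04  ]
side 0.67 [137.0308  65.5319  13.0376] [0.6927 0.2195 0.04  ]
```

View pics/fit.png

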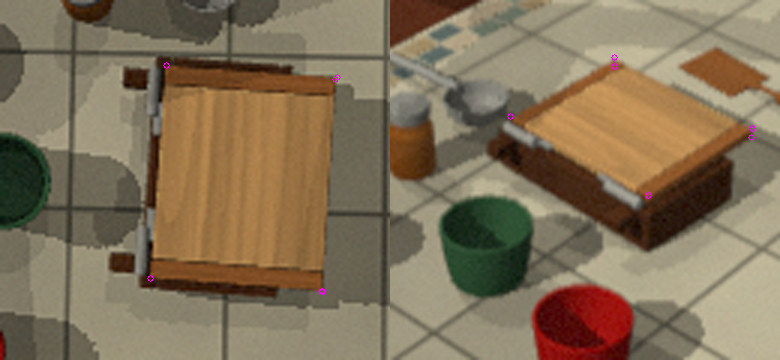

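The fit is good: spine at about (0.569, -0.036), yaw -0.055, leaf angle about 0.03. The green dish is at about (0.556, 0.102). I'll turn the tool first, with the fingers shut.

>>> servo_tool([
  [[0, 0, 0, -0.119], [0, 0, 0, -0.119], [0, 0, 0, -0.119], [0, 0, 0, -0.119], [0, 0, 0, -0.119], [0, 0, 0, -0.119], [0, 0, 0, -0.119], [0, 0, 0, -0.119], [0, 0, 0, -0.119], [0, 0, 0, -0.122]],
], claw=1, grip_force=20)

```text
t: 2.23
eef_pos: [0.2147, -0.6399, 0.2266]
ee_rot: [3.142, -0.0, -1.619]
force: [-0.1, -0.2, -0.3]
width: 0.0264
gripper_force: 0.0
```

>>> servo_tool([
  [[-38, -15, 0, 0], [-38, -15, 0, 0], [-38, -15, 0, 0], [-38, -15, 0, 0], [-38, -15, 0, 0], [-38, -15, 0, 0], [-38, -15, 0, 0], [-38, -15, 0, 0], [-38, -15, 0, 0], [-38, -15, 0, 0]],
])

```text
t: 3.07
eef_pos: [0.3854, -0.2668, 0.227]
ee_rot: [-3.14, -0.0, -1.625]
force: [1.5, 0.3, 0.6]
width: 0.0004
gripper_force: 0.0
```

>>> servo_tool([
  [[-38, -15, 0, 0], [-38, -15, 0, 0], [-38, -15, 0, 0], [-38, -15, 0, 0], [-38, -15, 0, 0], [-38, -15, 0, 0], [-38, -15, 0, 0], [-38, -15, 0, 0], [-38, -15, 0, 0], [-38, -15, 0, 0]],
])

```text
t: 3.9
eef_pos: [0.5558, 0.1049, 0.2269]
ee_rot: [-3.141, 0.0, -1.624]
force: [0.6, -1.3, 0.5]
width: 0.0005
gripper_force: 0.0
```

>>> servo_tool([
  [[0, 0, 18, 0], [0, 0, 18, 0], [0, 0, 18, 0], [0, 0, 18, 0], [0, 0, 18, 0], [0, 0, 18, 0], [0, 0, 18, 0], [0, 0, 14, 0], [0, 0, 8, 0], [0, 0, 4, 0]],
])

```text
t: 4.73
eef_pos: [0.5548, 0.1026, 0.0734]
ee_rot: [3.14, -0.001, -1.625]
force: [0.1, -0.6, 1.1]
width: 0.0006
gripper_force: 0.0
```

```bash
python3 - <<'E'
from h import *
a=snap('top','t1.png');b=snap('side','s1.png')
v=np.hstack([cv2.resize(a[150:300,160:300],(380,407)),cv2.resize(b[170:320,180:320],(380,407))])
cv2.imwrite('pics/c1.png',v[:,:,::-1]); print(telemetry.get_state()['eef_pos'])
E
```

```text
[0.5552734 0.1027049 0.0743285]
```

View pics/c1.png

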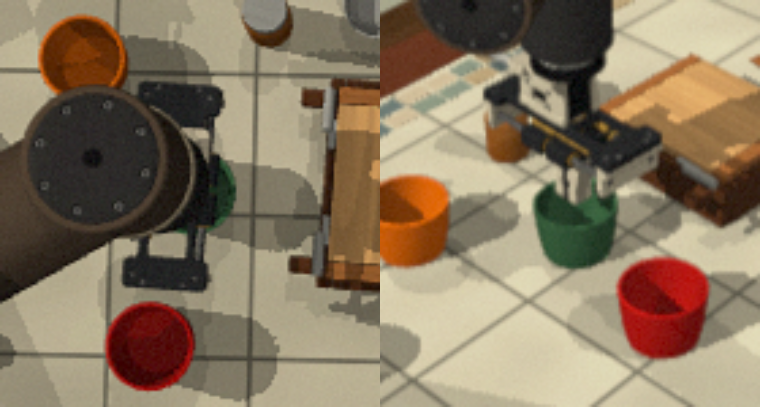

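The closed fingers are centred over the green dish in both views: the dish shows at about (215,195) in the left crop and (575,215) in the right. I'll lower into the dish.

>>> servo_tool([
  [[0, 0, 6, 0], [0, 0, 6, 0], [0, 0, 6, 0], [0, 0, 6, 0], [0, 0, 6, 0], [0, 0, 6, 0], [0, 0, 6, 0], [0, 0, 4, 0], [0, 0, 4, 0], [0, 0, 2, 0]],
])

```text
t: 5.67
eef_pos: [0.5551, 0.1027, 0.0219]
ee_rot: [3.141, -0.0, -1.625]
force: [-0.5, 0.4, 0.4]
width: 0.0003
gripper_force: 0.0
```

>>> servo_tool([
  [[-4, 0, 0, 0], [-6, 0.5, 0, 0], [-6, 0.5, 0, 0], [-6, 0.5, 0, 0], [-6, 0.5, 0, 0], [-6, 0.5, 0, 0], [-6, 0.5, 0, 0], [-6, 0.5, 0, 0], [-6, 0.5, 0, 0], [-6, 0.5, 0, 0]],
])

```text
t: 6.5
eef_pos: [0.5539, 0.1614, 0.0227]
ee_rot: [3.142, -0.0, -1.625]
force: [0.8, -4.9, 2.6]
width: 0.0005
gripper_force: 2.2
```

>>> servo_tool([
  [[-8, 0.5, 0, 0], [-8, 0.5, 0, 0], [-8, 0.5, 0, 0], [-8, 0.5, 0, 0], [-8, 0.5, 0, 0], [-8, 0.5, 0, 0], [-8, 0.5, 0, 0], [-6, 0.5, 0, 0], [-4, 0, 0, 0], [-2, 0, 0, 0]],
])

```text
t: 7.33
eef_pos: [0.5536, 0.2297, 0.0225]
ee_rot: [3.142, 0.0, -1.624]
force: [0.3, -5.3, 4.5]
width: 0.0003
gripper_force: 2.8
```

```bash
python3 - <<'E'
from h import *
ims={c:eyes.grab_frame(c) for c in('top','side')}
for c in ims:
  for d in trace(c,'dish'):
    ys,xs=np.nonzero(d['mask']); print(c,d['conf'],ims[c][d['mask']].mean(0).round(),ray(c,((xs.min()+xs.max())/2,(ys.min()+ys.max())/2),.055 if c=='top' else .04).round(4))
a,b=ims['top'],ims['side']
v=np.hstack([cv2.resize(a[150:300,160:300],(380,407)),cv2.resize(b[170:320,150:290],(380,407))])
cv2.imwrite('pics/c2.png',v[:,:,::-1])
E
```

```text
top 0.76 [30. 48. 32.] [0.5508 0.2016 0.055 ]
top 0.68 [98. 17. 14.] [0.3975 0.1401 0.055 ]
top 0.55 [109.  51.   9.] [0.6948 0.2194 0.055 ]
side 0.96 [154.  27.  22.] [0.395  0.1404 0.04  ]
side 0.88 [49. 78. 51.] [0.5217 0.2353 0.04  ]
side 0.75 [167.  81.  18.] [0.6904 0.2289 0.04  ]
```

View pics/c2.png

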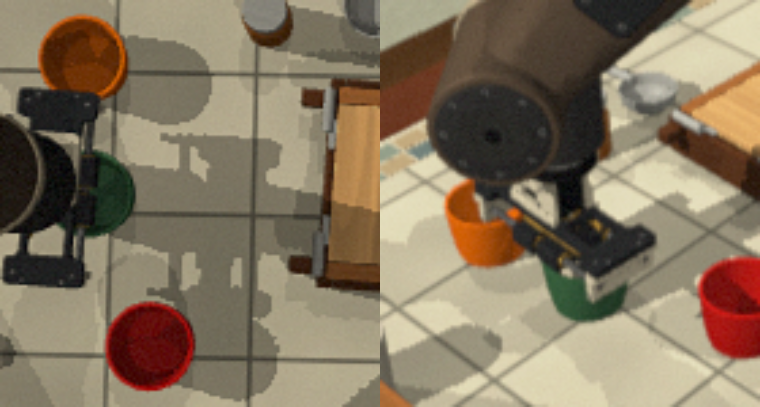

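The dish has slid to y ≈ 0.205 and is still upright; its near rim is at about (135,195) in the left crop, and the red and orange dishes haven't moved. I'll push a little more for margin, then back off and lift.

>>> servo_tool([
  [[-4, 0, 0, 0], [-5, 0, 0, 0], [-5, 0, 0, 0], [-4, 0, 0, 0], [-2, 0, 0, 0], [0, 0, 0, 0], [5, 0, 0, 0], [6, 0, 0, 0], [4, 0, 0, 0], [0, 0, -4, 0]],
])

```text
t: 8.37
eef_pos: [0.5533, 0.2328, 0.026]
ee_rot: [3.14, -0.001, -1.626]
force: [-0.4, -0.1, -0.1]
width: 0.0004
gripper_force: 0.0
```

>>> servo_tool([
  [[0, 0, -10, 0], [0, 0, -20, 0], [0, 0, -25, 0], [0, 0, -25, 0], [0, 0, -25, 0], [0, 0, -25, 0], [0, 0, -25, 0], [0, 0, -20, 0], [20, 0, 0, 0], [38, 0, 0, 0]],
])

```text
t: 9.2
eef_pos: [0.5521, 0.1785, 0.2043]
ee_rot: [-3.137, 0.003, -1.622]
force: [0.4, -1.3, -0.9]
width: 0.0006
gripper_force: 0.0
```

>>> servo_tool([
  [[40, 0, 0, 0], [40, 0, 0, 0], [40, 0, 0, 0], [40, 0, 0, 0], [40, 0, 0, 0], [40, 0, 0, 0], [40, 0, 0, 0], [40, 0, 0, 0], [40, 0, 0, 0], [25, 0, 0, 0]],
])

```text
t: 10.03
eef_pos: [0.5295, -0.2114, 0.2029]
ee_rot: [-3.14, -0.0, -1.626]
force: [0.4, 0.3, -0.4]
width: 0.0009
gripper_force: 0.0
```

```bash
python3 - <<'E'
from h import *
ims={c:eyes.grab_frame(c) for c in('top','side')}
for c in ims:
  for d in trace(c,'dish'):
    ys,xs=np.nonzero(d['mask']); print(c,d['conf'],ims[c][d['mask']].mean(0).round(),ray(c,((xs.min()+xs.max())/2,(ys.min()+ys.max())/2),.055 if c=='top' else .04).round(4))
  for d in recognise(c,'leaf_edge'): print(d)
  for d in recognise(c,'spine'): print(d)
  for d in recognise(c,'spatula'): print(d)
E
```

```text
top 0.86 [110.  49.   6.] [0.6934 0.2208 0.055 ]
top 0.59 [33. 55. 35.] [0.5517 0.2287 0.055 ]
top 0.57 [98. 17. 14.] [0.3945 0.1499 0.055 ]
{'position': [0.6491, -0.1369, 0.0646], 'conf': 0.83}
{'position': [0.6503, -0.122, 0.0679], 'conf': 0.81}
{'position': [0.4304, -0.3254, 0.0199], 'conf': 0.51}
side 0.84 [48. 76. 50.] [0.5507 0.2308 0.04  ]
side 0.83 [156.  73.  12.] [0.6908 0.223  0.04  ]
side 0.81 [144.  24.  19.] [0.3927 0.141  0.04  ]
side 0.57 [149. 108.  67.] [ 0.5558 -0.096   0.04  ]
{'position': [0.5556, 0.2277, 0.0442], 'conf': 0.69}
{'position': [0.5535, -0.1179, 0.0654], 'conf': 0.58}
{'position': [0.5422, -0.0895, 0.0651], 'conf': 0.92}
{'position': [0.5724, -0.3323, 0.0072], 'conf': 0.65}
```

>>> servo_tool([
  [[12, -15, 0, 0], [12, -15, 0, 0], [0, 0, 20, 0], [0, 0, 20, 0], [0, 0, 25, 0], [0, 0, 25, 0], [0, 0, 25, 0], [0, 0, 25, 0], [0, 0, 15, 0], [0, 0, 10, 0]],
])

```text
t: 11.37
eef_pos: [0.5578, -0.233, 0.0344]
ee_rot: [3.139, 0.0, -1.624]
force: [-0.3, 0.1, 0.5]
width: 0.0006
gripper_force: 0.0
```

```bash
python3 - <<'E'
from h import *
a=snap('top','t3.png');b=snap('side','s3.png');print(telemetry.get_state()['eef_pos'])
v=np.hstack([cv2.resize(a[150:290,260:400],(400,400)),cv2.resize(b[130:270,230:370],(400,400))])
cv2.imwrite('pics/c3.png',v[:,:,::-1])
E
```

```text
[ 0.55778156 -0.23322068  0.03495392]
```

View pics/c3.png

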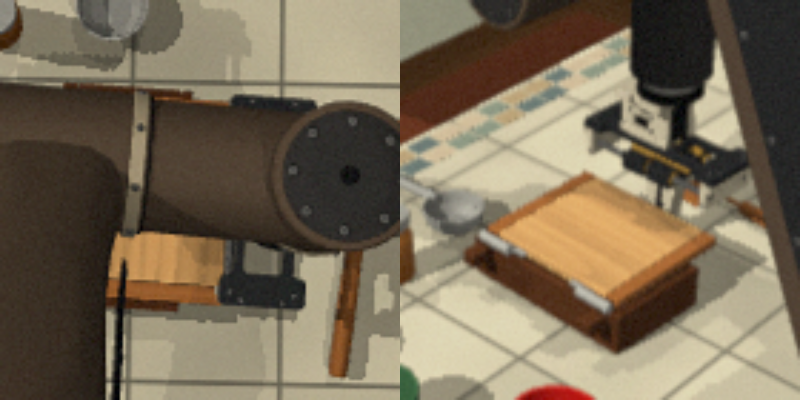

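The fingers are just outside the leaf's free edge, at about (690,195) in the right crop. The leaf sits slightly raised over the frame. I'll approach gently.

>>> servo_tool([
  [[-3, 0, 0, 0], [-3, 0, 0, 0], [-3, 0, 0, 0], [-2, 0, 0, 0], [-2, 0, 0, 0], [-1, 0, 0, 0], [-1, 0, 0, 0], [-1, 0, 0, 0], [0, 0, 0, 0], [0, 0, 0, 0]],
])

```text
t: 12.3
eef_pos: [0.5595, -0.2179, 0.0365]
ee_rot: [3.142, -0.0, -1.625]
force: [0.4, -0.1, -0.2]
width: 0.0005
gripper_force: 0.0
```

>>> servo_tool([
  [[-0.7, 0, 0, 0], [-0.7, 0, 0, 0], [-0.7, 0, 0, 0], [-0.7, 0, 0, 0], [-0.7, 0, 0, 0], [-0.7, 0, 0, 0], [-0.7, 0, 0, 0], [-0.7, 0, 0, 0], [0, 0, 0, 0], [0, 0, 0, 0]],
])

```text
t: 13.13
eef_pos: [0.5595, -0.2169, 0.0371]
ee_rot: [3.141, -0.005, -1.625]
force: [-0.3, -27.5, -2.0]
width: 0.0006
gripper_force: 13.7
```

>>> servo_tool([
  [[0, 0, -1, 0], [0, 0, -1, 0], [0, 0, -1, 0], [0, 0, -1, 0], [0, 0, -1, 0], [0, 0, -1, 0], [0, 0, -1, 0], [0, 0, -1, 0], [0, 0, 0, 0], [0, 0, 0, 0]],
])

```text
t: 13.97
eef_pos: [0.5596, -0.2167, 0.0454]
ee_rot: [3.141, -0.005, -1.625]
force: [-1.0, -25.0, -0.1]
width: 0.0002
gripper_force: 12.4
```

```bash
python3 - <<'E'
from h import *
a=snap('top','t4.png');b=snap('side','s4.png');print(telemetry.get_state())
cv2.imwrite('pics/c4.png',cv2.resize(b[130:260,220:390],None,fx=4,fy=4,interpolation=cv2.INTER_CUBIC)[:,:,::-1])
E
```

```text
{'t': 14.0667, 'q': array([-0.04102929,  0.4097271 , -0.37653808,  0.0064327 , -0.78479628,
       -0.01765645]), 'qd': array([-0.00081915, -0.00083783, -0.00071499,  0.00024885, -0.00049685,
        0.0001046 ]), 'joint_efforts': array([ 1.41888419e+01, -5.50303638e+01,  2.21477741e+01, -1.01467486e+00,
        6.34525018e-02, -7.11888482e-03]), 'eef_pos': array([ 0.55954449, -0.21664814,  0.04534109]), 'ee_rot': array([ 3.14139746, -0.0045488 , -1.62492967]), 'force': array([ -0.93579521, -24.56669848,  -0.20850662]), 'moment': array([-8.92880244e+00,  4.39483351e-01, -1.31610016e-03]), 'gripper_force': 12.457529604434967, 'width': 0.00046313562899828514}
```

View pics/c4.png

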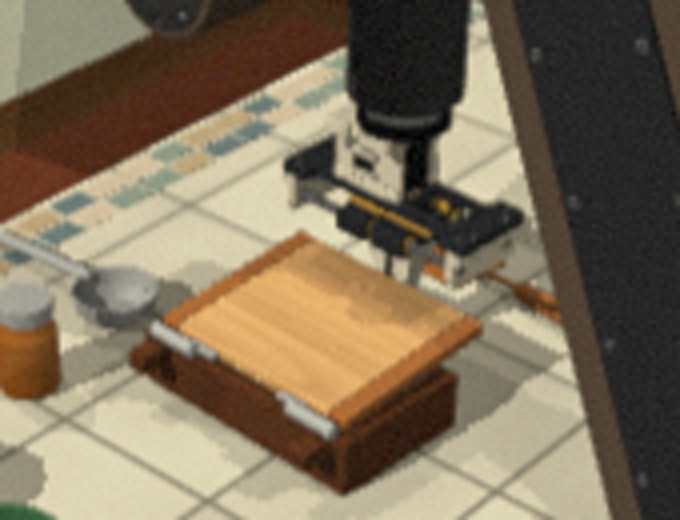

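The leaf is rising with the fingers; the gap at its right edge, near (450,350), has widened. I'll fit the angle and plan the arc.

```bash
cat >> h.py <<'E'
def corners(p):
    x0,y0,yaw,th=p; out=[]
    for X in(-.1,.1):
        for r in(.01,.17):
            for n in(-.006,.006):
                y=-r*np.cos(th)+n*np.sin(th); z=.056+r*np.sin(th)+n*np.cos(th)
                out.append([x0+X*np.cos(yaw)-y*np.sin(yaw),y0+X*np.sin(yaw)+y*np.cos(yaw),z])
    return out
def angle(lo,hi,cams=('side',)):
    M={}
    for c in cams:
        eyes.grab_frame(c); r=trace(c,'leaf')
        if r: M[c]=(r[0]['mask']*255).astype(np.uint8); print(c,r[0]['conf'],M[c].sum()//255)
    res=[]
    for th in np.arange(lo,hi,.02):
        s=0
        for c in M:
            pts=np.array([proj(c,P) for P in corners((.5694,-.036,-.0545,th))])
            k=np.zeros((420,560),np.uint8); cv2.fillConvexPoly(k,cv2.convexHull(pts.astype(np.float32)).round().astype(np.int32),255)
            s+=((k&M[c])>0).sum()/((k|M[c])>0).sum()
        res.append((s/max(len(M),1),th))
    return sorted(res)[-3:]
E
python3 - <<'E'
from h import *
print(angle(-.05,.6))
E
```

```text
side 0.84 2028
[(np.float64(0.8989169675090253), np.float64(0.03)), (np.float64(0.9041462327240303), np.float64(0.06999999999999999)), (np.float64(0.9169691470054446), np.float64(0.05))]
```

>>> servo_tool([
  [[0, 0, -2.5, 0], [-0.1, 0, -2.5, 0], [-0.1, 0, -2.5, 0], [-0.2, 0, -2.5, 0], [-0.2, 0, -2.5, 0], [-0.3, 0, -2.5, 0], [-0.3, 0, -2.5, 0], [-0.4, 0, -2.5, 0], [-0.4, 0, -2.5, 0], [-0.5, 0, -2.5, 0]],
])

```text
t: 15.0
eef_pos: [0.5597, -0.2135, 0.0705]
ee_rot: [3.141, -0.004, -1.625]
force: [-0.8, -20.2, 0.6]
width: 0.0006
gripper_force: 10.2
```

```bash
python3 - <<'E'
from h import *
print(angle(-.05,.8,('side','top')))
E
```

```text
side 0.6 2388
top 0.65 902
[(np.float64(0.5823668171205412), np.float64(0.23000000000000004)), (np.float64(0.5845521957723974), np.float64(0.19)), (np.float64(0.5852652260442603), np.float64(0.21000000000000002))]
```

>>> servo_tool([
  [[-0.7, 0, -3.4, 0], [-0.8, 0, -3.4, 0], [-0.8, 0, -3.4, 0], [-0.9, 0, -3.4, 0], [-1, 0, -3.4, 0], [-1, 0, -3.4, 0], [-1.1, 0, -3.4, 0], [-1.1, 0, -3.4, 0], [-1.2, 0, -3.4, 0], [-1.3, 0, -3.4, 0]],
])

```text
t: 16.03
eef_pos: [0.5603, -0.2029, 0.1047]
ee_rot: [-3.141, -0.004, -1.625]
force: [-1.1, -14.6, 3.2]
width: 0.0007
gripper_force: 7.4
```

```bash
python3 - <<'E'
from h import *
print(angle(.1,.9))
E
```

```text
[(0.0, np.float64(0.8400000000000001)), (0.0, np.float64(0.8600000000000001)), (0.0, np.float64(0.8800000000000001))]
```

>>> servo_tool([
  [[-1.8, 0, -4.6, 0], [-2.2, 0, -4.6, 0], [-2.5, 0, -4.5, 0], [-2.6, 0, -4.5, 0], [-2.7, 0, -4.5, 0], [-2.9, 0, -4.4, 0], [-3, 0, -4.4, 0], [-3.2, 0, -4.3, 0], [-3.3, 0, -4.3, 0], [-3.4, 0, -4.2, 0]],
])

```text
t: 16.97
eef_pos: [0.5619, -0.1748, 0.1494]
ee_rot: [-3.141, -0.003, -1.625]
force: [-2.5, -10.0, 5.9]
width: 0.0004
gripper_force: 5.3
```

```bash
python3 - <<'E'
from h import *
print(angle(.3,1.3),telemetry.get_state()['eef_pos'],telemetry.get_state()['force'])
E
```

```text
side 0.98 2855
[(np.float64(0.9475442699632476), np.float64(0.7400000000000004)), (np.float64(0.9532458795829128), np.float64(0.7200000000000004)), (np.float64(0.9564336372847011), np.float64(0.7600000000000005))] [ 0.56204824 -0.17414633  0.14975937] [-1.50664814 -8.43534696  6.06340278]
```

>>> servo_tool([
  [[-3.9, 0, -4.2, 0], [-4.1, 0, -4.1, 0], [-4.3, 0, -4, 0], [-4.4, 0, -3.9, 0], [-4.6, 0, -3.8, 0], [-4.7, 0, -3.6, 0], [-4.8, 0, -3.5, 0], [-5, 0, -3.4, 0], [-5.1, 0, -3.3, 0], [-5.2, 0, -3.1, 0]],
])

```text
t: 17.9
eef_pos: [0.5646, -0.1275, 0.186]
ee_rot: [-3.141, -0.002, -1.625]
force: [-0.7, -5.1, 4.0]
width: 0.0005
gripper_force: 2.6
```

```bash
python3 - <<'E'
from h import *
print(angle(.6,1.7),telemetry.get_state()['eef_pos'],telemetry.get_state()['force'])
E
```

```text
side 0.71 2856
[(np.float64(0.9336650082918739), np.float64(1.1600000000000006)), (np.float64(0.9345394736842105), np.float64(1.1200000000000006)), (np.float64(0.9424867021276596), np.float64(1.1400000000000006))] [ 0.56477086 -0.12662624  0.18585339] [ 0.73703295 -2.60811234  2.20809359]
```

>>> servo_tool([
  [[-6, 0, -3.4, 0], [-6.5, 0, -3.1, 0], [-7, 0, -2.8, 0], [-7, 0, -2.5, 0], [-7, 0, -2.2, 0], [-7, 0, -1.9, 0], [-7, 0, -1.6, 0], [-7, 0, -1.3, 0], [-7, 0, -1, 0], [-7, 0, -0.6, 0]],
])

```text
t: 18.83
eef_pos: [0.5682, -0.057, 0.205]
ee_rot: [3.141, 0.0, -1.625]
force: [1.6, -3.1, -0.4]
width: 0.0004
gripper_force: 1.0
```

```bash
python3 - <<'E'
from h import *
print(angle(1,2.2),telemetry.get_state()['eef_pos'],telemetry.get_state()['force'])
E
```

```text
side 0.6 2274
[(np.float64(0.8817371074059713), np.float64(1.5400000000000005)), (np.float64(0.8903680501174628), np.float64(1.5600000000000005)), (np.float64(0.9032258064516129), np.float64(1.5800000000000005))] [ 0.56794651 -0.05659202  0.20486342] [-0.11023638  0.55448332  0.09380608]
```

>>> servo_tool([
  [[-6.9, 0, 0, 0], [-6.9, 0, 0.3, 0], [-6.8, 0, 0.5, 0], [-6.8, 0, 0.8, 0], [-6.7, 0, 1, 0], [-6.6, 0, 1.3, 0], [-6.5, 0, 1.6, 0], [-6.4, 0, 1.8, 0], [-6.3, 0, 2.1, 0], [-6, 0, 2.4, 0]],
])

```text
t: 19.77
eef_pos: [0.5719, 0.0086, 0.1932]
ee_rot: [-3.141, 0.0, -1.625]
force: [0.2, -1.8, 1.6]
width: 0.0003
gripper_force: 0.9
```

>>> servo_tool([
  [[-5.6, 0, 2.6, 0], [-5.4, 0, 2.8, 0], [-5.2, 0, 2.9, 0], [-5, 0, 3.1, 0], [-5, 0, 3.3, 0], [-4.8, 0, 3.4, 0], [-4.6, 0, 3.5, 0], [-4.5, 0, 3.6, 0], [-4.3, 0, 3.7, 0], [-4.2, 0, 3.9, 0]],
])

```text
t: 20.6
eef_pos: [0.5744, 0.0568, 0.1602]
ee_rot: [-3.142, 0.0, -1.625]
force: [1.3, -0.8, 1.1]
width: 0.0005
gripper_force: 0.6
```

```bash
python3 - <<'E'
from h import *
print(angle(1.6,3.1),telemetry.get_state()['eef_pos'],telemetry.get_state()['force'])
b=snap('side','s5.png')
cv2.imwrite('pics/c5.png',cv2.resize(b[120:290,150:370],None,fx=3,fy=3,interpolation=cv2.INTER_CUBIC)[:,:,::-1])
E
```

```text
side 0.94 446
[(np.float64(0.6470588235294118), np.float64(2.3600000000000008)), (np.float64(0.7487266553480475), np.float64(2.400000000000001)), (np.float64(0.7779751332149201), np.float64(2.380000000000001))] [0.57384527 0.05688884 0.15953195] [-0.42326597  0.33900685  0.49671846]
```

View pics/c5.png

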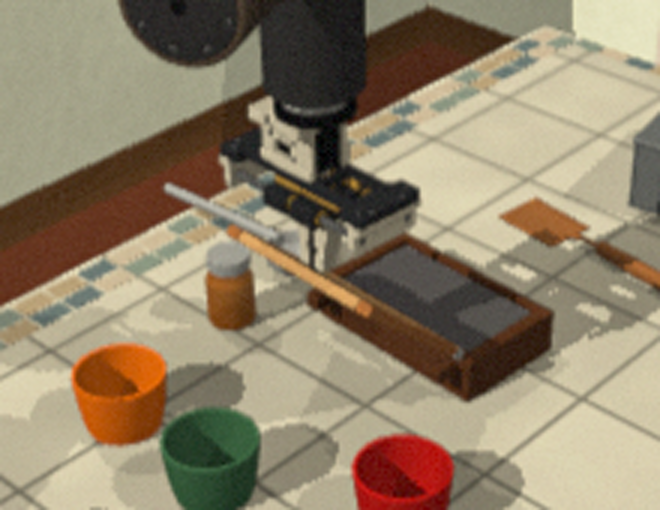

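The leaf is seen edge-on at about (300,270), around 2.38 rad. The green dish at (210,455) is well clear. I'll keep folding it down.

>>> servo_tool([
  [[-3.7, 0, 3.8, 0], [-3.6, 0, 3.9, 0], [-3.4, 0, 4, 0], [-3.2, 0, 4.1, 0], [-3.1, 0, 4.2, 0], [-2.9, 0, 4.3, 0], [-2.8, 0, 4.4, 0], [-2.6, 0, 4.5, 0], [-2.4, 0, 4.5, 0], [-2.3, 0, 4.6, 0]],
])

```text
t: 21.58
eef_pos: [0.5759, 0.0866, 0.1178]
ee_rot: [3.141, -0.0, -1.625]
force: [-0.5, -1.4, 0.8]
width: 0.0008
gripper_force: 0.4
```

>>> servo_tool([
  [[-2, 0, 4.5, 0], [-1.9, 0, 4.5, 0], [-1.7, 0, 4.5, 0], [-1.5, 0, 4.5, 0], [-1.3, 0, 4.5, 0], [-1.1, 0, 4.5, 0], [-0.9, 0, 4.2, 0], [-0.7, 0, 4, 0], [-0.5, 0, 3.6, 0], [-0.3, 0, 3.2, 0]],
])

```text
t: 22.42
eef_pos: [0.5768, 0.0985, 0.0759]
ee_rot: [-3.141, 0.0, -1.625]
force: [0.2, 0.8, 0.9]
width: 0.0004
gripper_force: 0.4
```

>>> servo_tool([
  [[0, 0, 2, 0], [0, 0, 2, 0], [0, 0, 2, 0], [0, 0, 1.5, 0], [0, 0, 1.5, 0], [0, 0, 1.5, 0], [0, 0, 1, 0], [0, 0, 1, 0], [0, 0, 0.5, 0], [0, 0, 0, 0]],
])

```text
t: 23.25
eef_pos: [0.5765, 0.0982, 0.0632]
ee_rot: [3.141, -0.0, -1.625]
force: [-0.4, -0.7, 0.5]
width: 0.0001
gripper_force: 0.0
```

>>> servo_tool([
  [[0, 0, 0.6, 0], [0, 0, 0.6, 0], [0, 0, 0.6, 0], [0, 0, 0.6, 0], [0, 0, 0.6, 0], [0, 0, 0.6, 0], [0, 0, 0.4, 0], [0, 0, 0, 0], [0, 0, 0, 0], [0, 0, 0, 0]],
])

```text
t: 24.08
eef_pos: [0.5766, 0.0982, 0.062]
ee_rot: [-3.14, -0.0, -1.624]
force: [-10.2, 0.9, 25.0]
width: 0.0007
gripper_force: 12.5
```

Firm contact: 25 N with the tip at 62 mm, the expected height of the leaf's upper face. Next I retreat up and away, then check.

>>> servo_tool([
  [[0, 0, -3, 0], [0, 0, -10, 0], [0, 0, -20, 0], [0, 0, -25, 0], [0, 0, -25, 0], [0, 0, -25, 0], [0, 0, -25, 0], [0, 0, -25, 0], [25, 0, 0, 0], [35, 0, 0, 0]],
])

```text
t: 24.92
eef_pos: [0.5745, 0.0397, 0.2195]
ee_rot: [-3.138, 0.002, -1.622]
force: [0.6, -1.1, -0.9]
width: 0.0002
gripper_force: 0.0
```

>>> servo_tool([
  [[38, 0, 0, 0], [38, 0, 0, 0], [38, 0, 0, 0], [38, 0, 0, 0], [38, 0, 0, 0], [38, 0, 0, 0], [38, 0, 0, 0], [38, 0, 0, 0], [20, 0, 0, 0], [0, 0, 0, 0]],
])

```text
t: 25.75
eef_pos: [0.5549, -0.2891, 0.217]
ee_rot: [3.14, -0.0, -1.629]
force: [0.8, 0.9, 0.4]
width: 0.0002
gripper_force: 0.0
```

```bash
python3 - <<'E'
from h import *
print(angle(2.8,3.3,('side','top')),telemetry.get_state()['eef_pos'])
a=snap('top','t6.png');b=snap('side','s6.png')
v=np.hstack([cv2.resize(a[130:300,160:360],(400,340)),cv2.resize(b[150:320,150:350],(400,340))])
cv2.imwrite('pics/c6.png',v[:,:,::-1])
for n in('jar','ladle','spatula','muller','mug','flipbox'): print(n,[(np.round(d['position'],3),round(d['conf'],2)) for d in recognise('top',n)][:2])
E
```

```text
side 0.83 2383
top 0.61 3557
[(np.float64(0.8944072605384968), np.float64(3.1)), (np.float64(0.8987743267355492), np.float64(3.12)), (np.float64(0.899717199258402), np.float64(3.14))] [ 0.55575675 -0.28477616  0.21733481]
jar [(array([0.733, 0.029, 0.086]), 0.7), (array([ 0.435, -0.334,  0.019]), 0.16)]
ladle [(array([ 0.794, -0.098,  0.014]), 0.93)]
spatula [(array([ 0.433, -0.332,  0.021]), 0.5)]
muller [(array([0.565, 0.061, 0.064]), 0.72), (array([0.404, 0.396, 0.035]), 0.54)]
mug [(array([0.608, 0.468, 0.045]), 0.74)]
flipbox [(array([ 0.487, -0.576,  0.093]), 0.68), (array([0.566, 0.061, 0.062]), 0.38)]
```

View pics/c6.png

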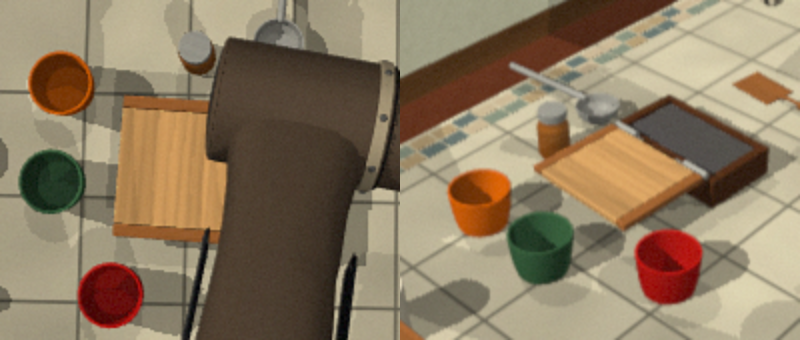

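The leaf lies level on the landing side at about (165,170) in the left crop, angle 3.14. The dish at (52,182) is clear of it, the other things are undisturbed and the arm is well above everything. I'm handing in.

```bash
python3 -c "
from station import ticket; print(ticket.job_done())"
```

```text
the job is handed in; nothing more can be done
None
```

The job is handed in: the green dish was pushed clear first, then the cover leaf was folded over and pressed down level on the other side, about 45 mm from the dish, with nothing else seen to have moved and the arm clear, at about 26 s of the 66 s allowed; no verdict was returned.

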